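Unlatch and slide off a vacuum pump's filter cover

TASK

Open the filter bay on top of the bench vacuum pump: press the snap tab in front of the filter cover fully down until it lies flush, then push the released cover by its upright rib along its guide rails, completely off its seat and onto the pump's parking deck, so that the filter is uncovered. Only press and push: do not lift or tip the cover or take it off the pump, and leave the flask, jar and dishes beside the pump where they stand.

Things in the scene. Friction and masses are not known exactly. Their poses are not given: they have to be found in the camera images.
- pump: Fixed white bench pump, 130 mm (its x) by 270 mm (its y), flat top deck 88 mm high; origin at the centre of its underside, z up. The covered seat is at its -y end, the empty parking deck at its +y end. Along both long sides run guide walls (inner faces x = +-43.5 mm, 10.5 mm high) and 3 mm runners that carry the cover. Stops close both ends; the cover moves only towards +y, over the tab.
- seat (a point): Centre of the seat at deck height, over the filter: pump y = -82 mm, z = 88 mm. The seat reaches 42 mm either way along y; over it only, lips stick inward from the guide walls to x = +-37 mm, up to 14 mm above the deck. The seated cover's centre is within 3 mm of here.
- parking (a point): Middle of the parking deck: pump y = +42 mm, z = 88 mm. The cover is completely off its seat when its centre is past pump y = +2 mm (40 mm before this point), and meets the end stop (8.5 mm high) at y = +81 mm.
- tab_top (a point): Centre of the top of the grey snap tab, 26 mm (x) by 42 mm (y), axes as the pump's; at pump x = 0, y = -14 mm, 3 mm in front of the seated cover's +y edge. Up, its top is 10 mm above the deck and blocks the cover; pressed straight down fully it is flush with the deck (88 mm above the bench). It needs about 8 N and stays where it is pushed; nothing brings it back.
- tab (a joint): How far the snap tab is pressed down, m: 0 fully up (starts at 0 to 0.0015), 0.010 flush with the deck; the cover passes above it from about 0.0075.
- cover_center (a point): Centre of the top of the loose bare aluminium cover plate, at the foot of its rib; axes as the pump's. Plate 84 x 84 x 6 mm, about 0.12 kg, its top 97 mm above the bench. An upright rib across its middle, 50 mm long (x), 8 mm thick (y), stands 18 mm above the plate. It slides in its guides with about 1 N, 1.5 mm play each side.
- cover: The same cover; origin at the centre of its underside, 6 mm below cover_center.
- flask: Bystander: conical glass flask, 76 mm across, 105 mm tall; origin at the centre of its underside.
- jar: Bystander: jar with a red cap, 60 mm across, 85 mm tall; origin at the centre of its underside.
- dishes: Bystander: stack of clear round culture dishes, 88 mm across, 58 mm tall; origin at the centre of its underside.
Mind the look-alikes: they are no part of the job. Of the things that look like the cover, the smallest one is meant.

How it is judged (in metres and radians):
On the way, in this order (a step that is already met when the one before it is completed fails the run):
1. the snap tab is pressed in while the cover is still on its seat (value of joint tab above 0.008 m and y of cover_center in the frame of pump below -0.068 m), for 0.1 s.
2. the cover is pushed completely off its seat (y of cover_center in the frame of pump above 0.002 m), for 0.2 s.
At the end, for the whole second after the job is handed in: The cover lies flat and at rest between the guides on the parking deck, its centre at pump y = +2 to +86 mm (clear of the seat), within 6 mm of the centre line and 4 mm of its sliding height; the tab is still pressed in (over 6.5 mm) (y of cover_center in the frame of pump between 0.002 and 0.086 m and x of cover_center in the frame of pump between -0.006 and 0.006 m and z of cover_center in the frame of pump between 0.093 and 0.101 m and angle between cover_center's own z axis and vertical below 0.08 rad and value of joint tab above 0.0065 m and linear speed of cover below 0.01 m/s); the robot touches nothing.
It fails at once if the cover is lifted more than 8 mm off its runners or tipped more than 0.15 rad (z of cover_center in the frame of pump above 0.105 m or angle between cover_center's own z axis and vertical above 0.15 rad).
It fails at once if the cover falls off the pump (z of cover_center in the frame of pump below 0.078 m).
It fails at once if a bystander is moved more than 20 mm or tipped (distance of any of flask, jar, dishes from where it was at the start of the episode above 0.02 m or angle between any of flask, jar, dishes's own z axis and vertical above 0.3 rad).
It also fails if it takes over 48 s, if anything falls off the work surface, if the arm or the gripper's body presses on something with over 40 N, if the wrist force passes 120 N, or if a joint passes its speed limit or range.

ROBOT

A 7-joint arm with a two-finger parallel gripper is mounted at the origin on the work surface. World frame = base frame: x ahead of the robot, y to its left, z up, the work surface at z = 0. Lengths are in mm, angles in rad, forces in N, time in s.
With the tool pointing down it reaches from about 400 to 850 mm from the base axis. Payload 6.9 kg.
Tool frame: the origin (TCP) lies at the very end of the fingers, on their centre line; the grasp point (between the pads) lies behind it (env.tcp_to_grasp is the z of the grasp point in the tool frame, in mm); z points along the fingers, y is the direction in which the jaws open and shut (so a half turn about z gives the same grasp; the last joint's range is limited). The gripper opens to 85 mm and grips with 20 to 120 N. Pads are 22 mm wide; open, the fingers measure 114 mm over their backs; the gripper's body (76 mm by 85 mm) begins 54 mm behind the grasp point. The pads swing forward as they close: fully open they stand 13 mm farther back than shut.
Start: joints at [-1.004, 0.507, -0.238, 1.5, 0.126, 1.149, -0.155], TCP at [277.931, 559.791, 231.275] pointing down, gripper open.
Joint ranges: [-3.08, 3.08], [-0.24, 2.05], [-1.43, 1.35], [0, 2.5], [-1.52, 4.66], [0.17, 1.96], [-2.89, 2.89]. Speed limits (rad/s): [2.39, 2.39, 3.14, 3.14, 3.14, 3.14, 3.14].

INTERFACE

Orientations are given as a unit quaternion [x, y, z, w].
In Python, from workcell import env, kinematics, state, vision, order gives the robot as it stands. Calls block until the motion is done:
- env.reach(position, orientation): joint-space move of the TCP to a pose.
- env.move_linear(position, rot=None, vel=150, f_stop=None): straight line of the TCP; rot=None keeps the orientation; vel is the mean speed in mm/s. With f_stop (N) it stops when the force on the tool has changed by that much, and returns True; else False.
- env.goto_joints(angles): joint-space move.
- env.open_jaws() and env.clamp(newtons=None): open the fingers fully, or close them until they stop; newtons is the grip in N (None keeps the last).
- env.wait(seconds).
- kinematics.solve_ik(position, orientation): joint angles nearest the present ones, or None.
- state(): the state.
- vision.capture(name): name is "scene" or "top" or "wrist"; returns a dict with "image" (384x512x3 uint8, blue, green, red), "fx", "fy", "cx", "cy" (pixels), "rvec" (rotation vector, rad) and "tvec" (3), from world to camera coordinates, as OpenCV has them. Camera axes: x right, y down, z forward; pixel columns grow to the right and rows downward; lengths in mm; the calibration is good to about 2 mm. A picture is of the moment at which its call begins. There is no depth.
A pose or a line that the arm cannot do raises env.MotionError and nothing moves.
- order.finish_job(): hands the job in, once; it reports no verdict.
The state is a dict: "time": time; "q": joint angles; "joint_vel": joint speeds; "joint_torque": joint torques, N m; "tool_pos": TCP position; "eef_rot": TCP orientation; "wrist_force": force on the tool from outside, world axes, zero at the start; "torque": the same for the moment, N m; "finger_gap": opening from 0.0 (shut) to 1.0 (fully open).
Only numpy, scipy, OpenCV 4.12 (cv2) and the standard library are available. Lean on these libraries where they do the work, as an engineer would, in place of code of your own. Each camera call takes 0.05 s, during which the arm holds its last target.

## Working session

There is one attempt and no reset: what is moved stays moved. The work goes in short steps, each a Python script; the robot and the scene stay as the last script left them, time stands still between calls to the robot, and variables do not carry over. Pictures are saved under pics/ and viewed, and the job is handed in when it is done.

```bash
ls; mkdir -p pics
python3 - <<'E'
from workcell import env, kinematics, state, vision, order
import cv2
for n in ("scene","top","wrist"):
    c=vision.capture(n); cv2.imwrite(f"pics/a_{n}.png",c["image"]); print(n,c["fx"],c["fy"],c["cx"],c["cy"],c["rvec"],c["tvec"])
print(state()); print(env.tcp_to_grasp)
E
```

```text
pics
scene 417.55305440698976 417.55305440698976 255.9068355804822 190.14019637718644 [ 2.06148187  1.22961155 -0.53589448] [-240.04787546 -249.726311   1545.56665823]
top 430.4544833644022 430.4544833644022 256.30565924279614 190.91186091387362 [ 2.20512914 -2.15179049  0.12167184] [ -39.00265056  549.14482602 1016.07279544]
wrist 316.30496321310784 316.30496321310784 257.6774778388603 194.7265061758613 [-2.45598404 -1.52386061 -0.2176966 ] [-623.96448067  -36.87898987  378.64099464]
{'time': 0.15, 'q': array([-1.004483  ,  0.50814396, -0.23750348,  1.50085689,  0.12572368,
        1.14890551, -0.15475696]), 'joint_vel': array([ 1.25528377e-03, -3.03089401e-03,  1.82499315e-03, -3.43848248e-03,
       -5.29098161e-05,  4.47284002e-05,  1.19437686e-03]), 'joint_torque': array([-2.07735429e-03, -6.21019435e+01, -2.18946554e+00, -2.49842817e+01,
        1.25953331e-02,  9.06946108e-03,  5.75465478e-06]), 'tool_pos': array([277.84807471, 559.44355124, 230.64456806]), 'eef_rot': array([ 2.28363748e-01,  9.73575656e-01, -6.52119569e-04, -1.22974071e-04]), 'wrist_force': array([ 1.19504216, -1.83649944, -0.19312819]), 'torque': array([ 0.03028464,  0.04546014, -0.04629028]), 'finger_gap': 1.0000124532158747}
-18.700000000000003
```

View pics/a_scene.png

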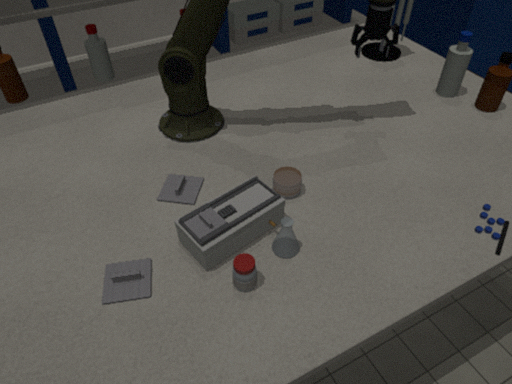

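View pics/a_top.png

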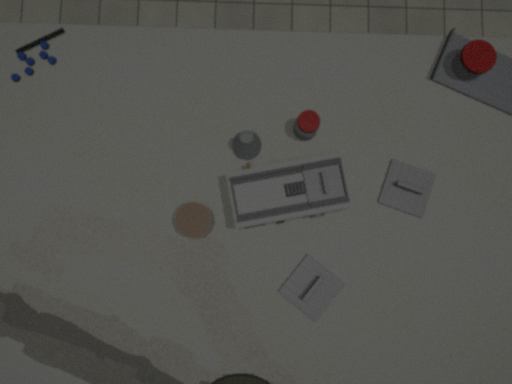

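View pics/a_wrist.png

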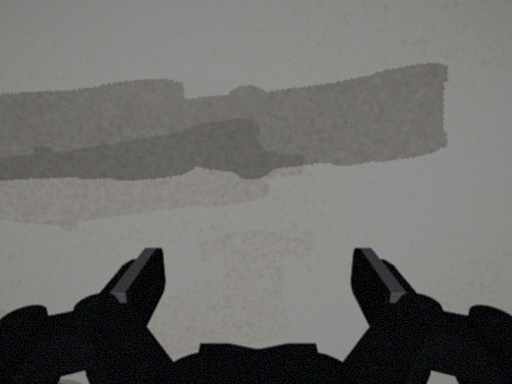

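The cover candidates in the top view are the plate seated on the pump at (325,183) and two larger loose plates on the bench at (407,187) and (311,287). I choose the one on the pump because it is the smallest and it sits behind a tab at (295,189). Next I check it in a close crop.

Run:
```python
import cv2
im=cv2.imread("pics/a_top.png")[140:240,215:365]
im=cv2.convertScaleAbs(im,alpha=1.5)
cv2.imwrite("pics/b_top.png",cv2.resize(im,None,fx=5,fy=5,interpolation=cv2.INTER_CUBIC))
im=cv2.imread("pics/a_scene.png")[170:275,165:315]
im=cv2.convertScaleAbs(im,alpha=1.5)
cv2.imwrite("pics/b_scene.png",cv2.resize(im,None,fx=5,fy=5,interpolation=cv2.INTER_CUBIC))
```

```text
(no output)
```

View pics/b_top.png

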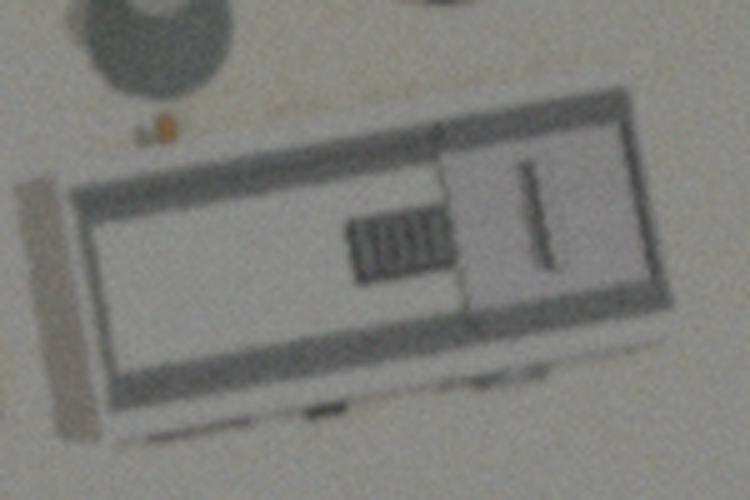

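View pics/b_scene.png

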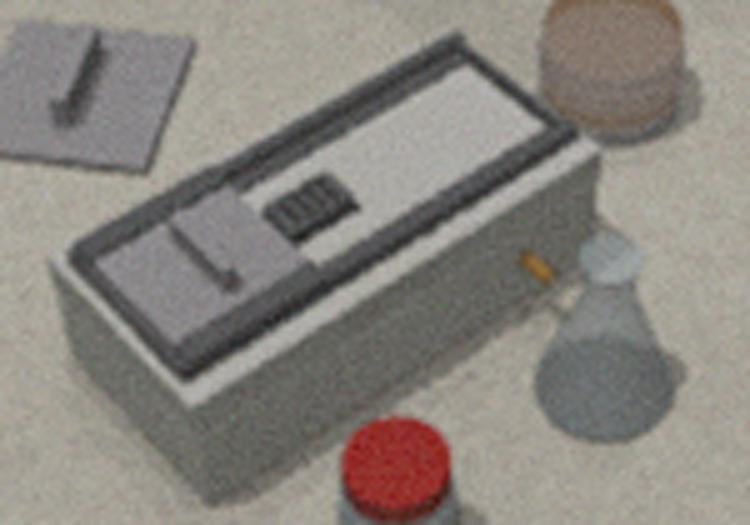

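Confirmed: the seated cover, its rib and the ribbed dark tab are visible on the pump, and the plates on the bench are larger decoys. Next I triangulate and fit the pump pose.

```bash
cat > h.py <<'E'
from workcell import env, kinematics, state, vision, order
import cv2, numpy as np
from scipy.optimize import least_squares
from scipy.spatial.transform import Rotation as R
def cam(n):
    c=vision.capture(n); c["K"]=np.array([[c["fx"],0,c["cx"]],[0,c["fy"],c["cy"]],[0,0,1.]]); return c
def proj(c,P): return cv2.projectPoints(np.asarray(P,float).reshape(-1,1,3),np.array(c["rvec"],float),np.array(c["tvec"],float),c["K"],None)[0][:,0]
def p2w(p,P):
    x,y,a=p[:3]; P=np.asarray(P,float); c,s=np.cos(a),np.sin(a)
    return np.c_[x+c*P[:,0]-s*P[:,1], y+s*P[:,0]+c*P[:,1], P[:,2]]
def wire(c,p,ycov=-82,tab=0,s=2.0,box=(0,0,512,384)):
    x0,y0,x1,y1=box
    im=cv2.resize(cv2.convertScaleAbs(c["image"][y0:y1,x0:x1],alpha=1.4),None,fx=s,fy=s,interpolation=cv2.INTER_CUBIC)
    def rect(hx,ya,yb,z,col):
        q=proj(c,p2w(p,[(hx,ya,z),(-hx,ya,z),(-hx,yb,z),(hx,yb,z)]))
        cv2.polylines(im,[np.int32((q+.5-[x0,y0])*s-.5)],True,col,1)
    rect(65,-135,135,88,(0,255,0)); rect(65,-135,135,0,(0,160,0)); rect(13,-35,7,98-tab,(0,0,255))
    rect(37,ycov-42,ycov+42,97,(255,0,0)); rect(25,ycov-4,ycov+4,115,(0,255,255)); rect(43.5,-124,123,98.5,(255,0,255))
    return im
E
python3 - <<'E'
from h import *
ct,cs=cam("top"),cam("scene")
M=[(13,7,98),(13,-35,98),(-13,-35,98),(-13,7,98),(25,-82,115),(-25,-82,115)]
T=np.array([(347,220),(443,205),(457,265),(360,285),(527,162),(548,268)])/5+[215,140]-.4
Ms=[(-13,-35,98),(-13,7,98),(13,7,98),(-25,-82,115),(25,-82,115)]
S=np.array([(263,213),(328,173),(358,207),(172,223),(237,278)])/5+[165,170]-.4
f=lambda p:np.r_[(proj(ct,p2w(p,np.array(M)+[0,0,p[3]]))-T).ravel(),(proj(cs,p2w(p,np.array(Ms)+[0,0,p[3]]))-S).ravel()]
best=min((least_squares(f,[500,-50,a,0],x_scale=[100,100,1,10]) for a in np.arange(-3,3.2,.8)),key=lambda r:r.cost)
print(best.x,best.cost); print(best.fun.reshape(-1,2).round(1).tolist())
np.save("pose.npy",best.x)
cv2.imwrite("pics/c_top.png",wire(ct,best.x,s=5,box=(215,140,365,240)))
cv2.imwrite("pics/c_scene.png",wire(cs,best.x,s=5,box=(165,170,315,275)))
E
```

```text
[ 5.48353730e+02 -9.55773223e+01  2.18819465e-01 -7.04923926e+00] 11.885866011094551
[[-0.7, 1.1], [-1.9, 0.6], [-2.3, -0.3], [-1.0, -0.8], [1.6, -0.9], [2.0, -0.4], [-0.2, 0.3], [-0.5, 0.7], [-0.4, -0.8], [-0.1, 0.0], [-1.4, 0.1]]
```

View pics/c_top.png

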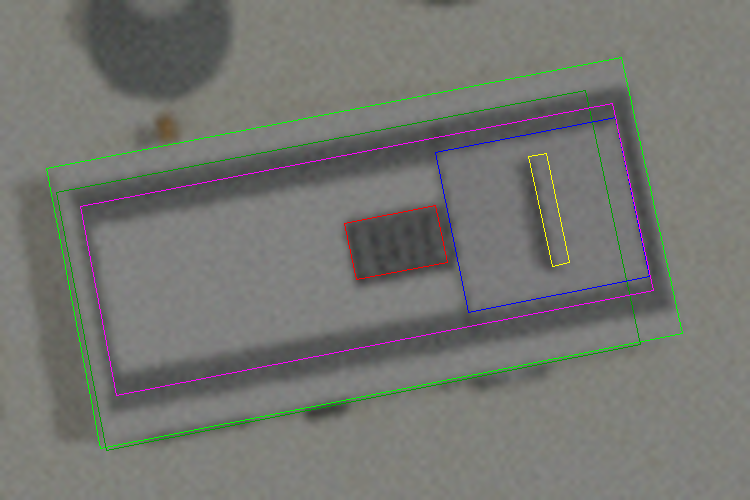

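View pics/c_scene.png

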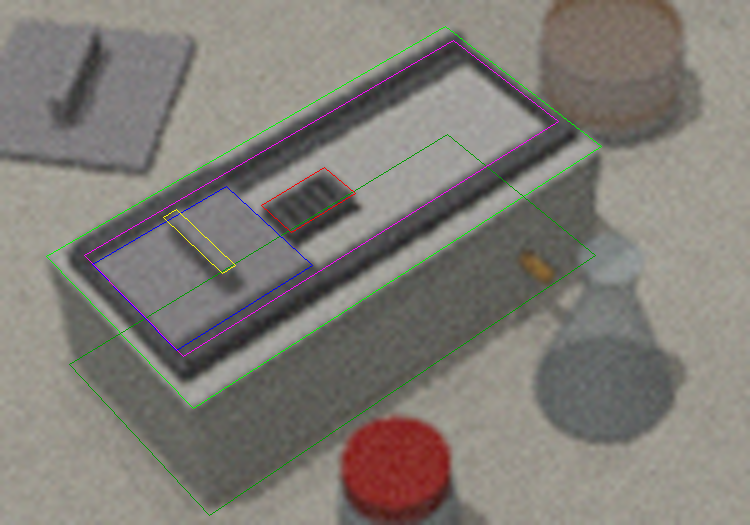

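The fit overlays well overall, but z is off by −7 mm, probably because my rib picks were on its shaded side face. I refine with wrist views from above.

```bash
cat >> h.py <<'E'
def quat(a,sgn):  # tool z down, tool y = sgn * pump x
    y=sgn*np.array([np.cos(a),np.sin(a),0]); z=np.array([0,0,-1.]); return R.from_matrix(np.c_[np.cross(y,z),y,z]).as_quat()
E
python3 - <<'E'
from h import *
p=np.load("pose.npy")
env.clamp(20)
c=cam("wrist"); Rc=R.from_rotvec(np.ravel(c["rvec"])).as_matrix(); C=-Rc.T@np.ravel(c["tvec"])
s=state(); print("cam in tool",R.from_quat(s["eef_rot"]).as_matrix().T@(C-s["tool_pos"]), "axis tool", R.from_quat(s["eef_rot"]).as_matrix().T@Rc[2])
for sg in (1,-1):
    for yy in (-130,-14,60):
        print(sg,yy,kinematics.solve_ik(p2w(p,[(0,yy,320)])[0],quat(p[2],sg)))
E
```

```text
cam in tool [  71.70201942   -0.42749331 -142.46380467] axis tool [-2.81722550e-01  5.68950070e-04  9.59495743e-01]
1 -130 [ 0.04628006  0.47414626  0.48140521  1.36770722 -0.21829388  1.3521338
  0.74824995]
1 -14 [-0.08767647  0.36203986  0.35849444  1.51760789 -0.12987129  1.28546052
  0.50491749]
1 60 [-0.20807762  0.31584467  0.32880046  1.58086802 -0.10546352  1.26239255
  0.35646827]
-1 -130 [-0.24420306  0.65616629  1.15150566  1.3714498  -0.59358442  1.48413938
 -2.05026735]
-1 -14 [-0.50383903  0.55248177  1.15232521  1.52238551 -0.50837186  1.39812137
 -2.24182798]
-1 60 [-0.67217824  0.50173631  1.1527934   1.58591954 -0.46610908  1.36078515
 -2.38858981]
```

```bash
cat > v.py <<'E'
from h import *
import pickle
p=np.load("pose.npy"); L=[]
env.reach(p2w(p,[(0,-30,300)])[0],quat(p[2],1))
for i,yy in enumerate((-30,-130)):
    if i: env.move_linear(p2w(p,[(0,yy,240)])[0])
    env.wait(.3)
    c=cam("wrist"); L.append(c); cv2.imwrite(f"pics/d{i}.png",cv2.convertScaleAbs(c["image"],alpha=1.4)); cv2.imwrite(f"pics/dw{i}.png",wire(c,p,s=1.5))
    print(state()["time"],state()["tool_pos"],state()["wrist_force"])
pickle.dump(L,open("w.pkl","wb"))
E
python3 v.py
```

```text
4.0417 [ 554.90564948 -124.71188545  299.94556114] [-0.98907658 -0.1606417   0.63011016]
5.3167 [ 576.69398607 -222.00555189  240.35051832] [ 0.12435114  0.35351113 -0.2478624 ]
```

View pics/dw0.png

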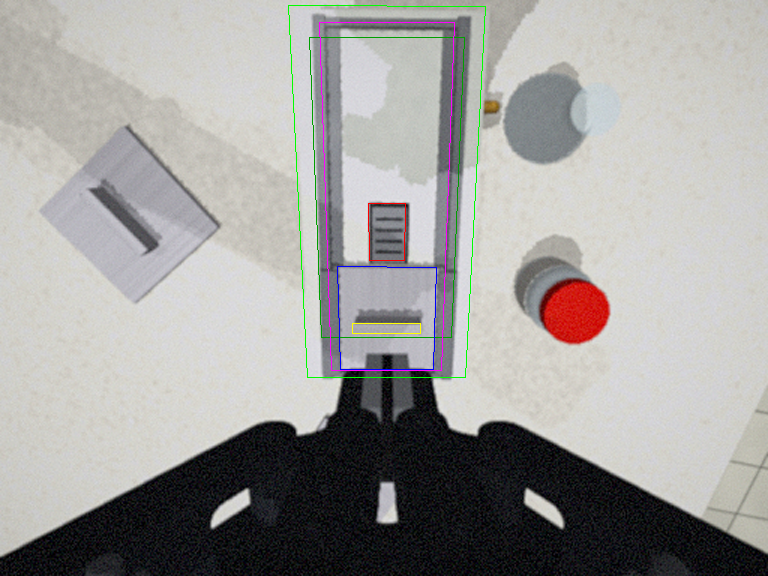

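View pics/dw1.png

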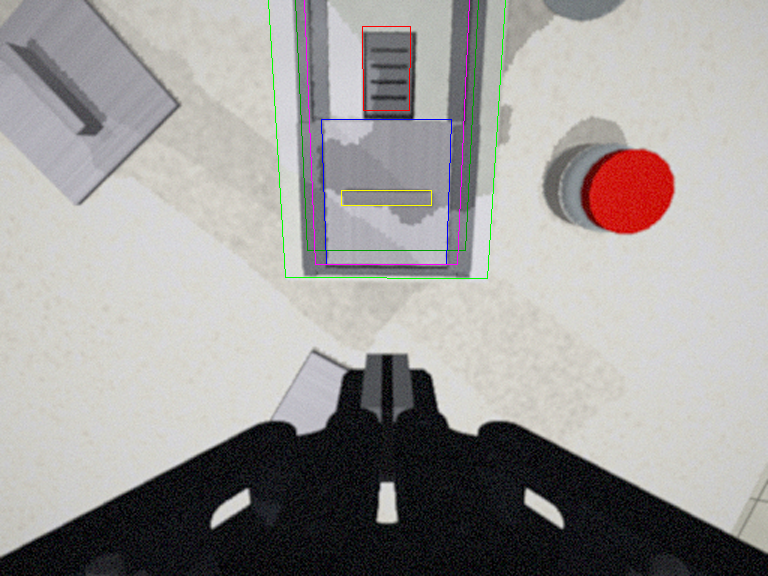

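Run:
```python
import cv2
for i,(x0,y0,x1,y1) in enumerate([(190,100,330,250),(180,0,330,190)]):
    im=cv2.imread(f"pics/d{i}.png")[y0:y1,x0:x1]
    s=4 if i==0 else 3
    cv2.imwrite(f"pics/e{i}.png",cv2.resize(im,None,fx=s,fy=s,interpolation=cv2.INTER_CUBIC))
```

```text
(no output)
```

View pics/e0.png

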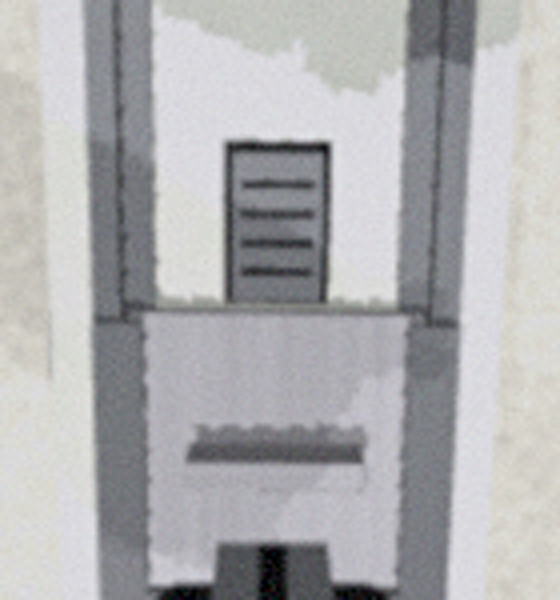

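View pics/e1.png

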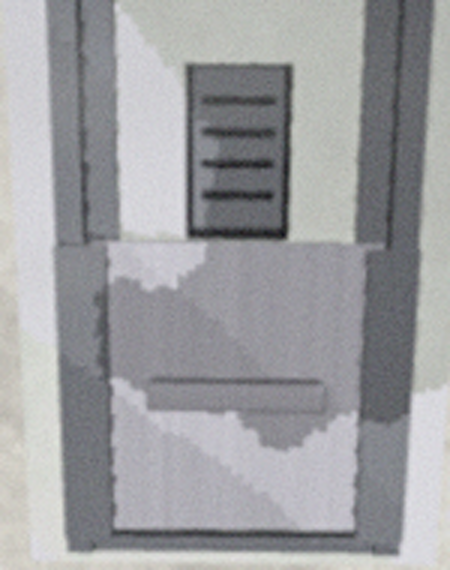

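```bash
cat > fit.py <<'E'
from h import *
import pickle
c0,c1=pickle.load(open("w.pkl","rb"))
tab=[(-13,7,98),(13,7,98),(-13,-35,98),(13,-35,98)]; rib=[(-25,-78,115),(25,-78,115),(-25,-86,115),(25,-86,115)]
A=np.array([(228,150),(328,150),(228,300),(326,300),(187,463),(362,463),(185,489),(365,490)])/4+[190,100]-.4
B=np.array([(190,66),(290,66),(190,230),(286,230),(150,383),(325,383),(148,411),(326,411)])/3+[180,0]-.4
def P(p):
    t=np.array(tab,float)+[0,0,p[3]]; r=np.array(rib,float)+[p[6],p[4],p[5]]
    return p2w(p,np.r_[t,r])
f=lambda p:np.r_[(proj(c0,P(p))-A).ravel(),(proj(c1,P(p))-B).ravel()]
r=least_squares(f,list(np.load("pose.npy")[:3])+[0,0,0,0],x_scale=[10,10,.1,10,10,10,10])
print(r.x.round(3),r.cost); print(r.fun.reshape(-1,2).round(1).tolist())
np.save("pose2.npy",r.x)
# height-free check of the pure height-fixed fit
g=lambda p:f(np.r_[p[:3],0,p[3],0,0]); r2=least_squares(g,list(r.x[:3])+[0],x_scale=[10,10,.1,10]); print(r2.x,r2.cost)
E
python3 fit.py
```

```text
[ 5.50154e+02 -9.72660e+01  2.16000e-01 -2.78500e+00  1.53300e+00
 -2.19100e+00 -3.27000e-01] 3.5533416528548014
[[0.5, -0.0], [-0.5, 0.1], [0.8, 0.3], [-0.6, 0.4], [-0.4, -0.4], [1.0, -0.2], [0.2, -0.1], [0.1, -0.2], [0.5, -0.3], [-1.0, -0.1], [0.9, -0.1], [-0.6, -0.0], [-0.9, -0.1], [0.5, 0.1], [-0.0, 0.2], [-0.2, 0.5]]
[ 5.50158514e+02 -9.74135695e+01  2.13152222e-01  2.07675668e+00] 5.302200982863953
```

Tab and rib heights agree with the text to within 3 mm. Next I press the tab.

Run:
```python
from h import *
p=np.load("pose2.npy"); q=quat(p[2],1)
W=lambda y,z:p2w(p,[(0,y,z)])[0]
env.move_linear(W(-12,200),rot=q,vel=150)
env.move_linear(W(-12,112),vel=100)
print(state()["tool_pos"],state()["wrist_force"])
h=env.move_linear(W(-12,83),vel=20,f_stop=30)
s=state(); print(h,s["tool_pos"],s["wrist_force"])
env.wait(.2); s=state(); print(s["time"],s["tool_pos"],s["wrist_force"])
env.move_linear(W(-12,160),vel=100)
env.move_linear(W(-125,200),vel=150)
env.wait(.2)
c=cam("wrist"); cv2.imwrite("pics/f.png",cv2.resize(cv2.convertScaleAbs(c["image"],alpha=1.4),None,fx=1.5,fy=1.5))
print(state()["time"])
```

```text
[ 553.13784713 -109.25119332  112.55874319] [-0.48335479  0.20235391 -0.05392584]
True [ 552.73294427 -108.97082005   88.17286369] [-0.62616572  0.94499751  6.66388683]
8.65 [ 552.6826186  -108.96262265   88.15306994] [-0.71155098 -1.27984163  5.67569188]
10.725
```

View pics/f.png

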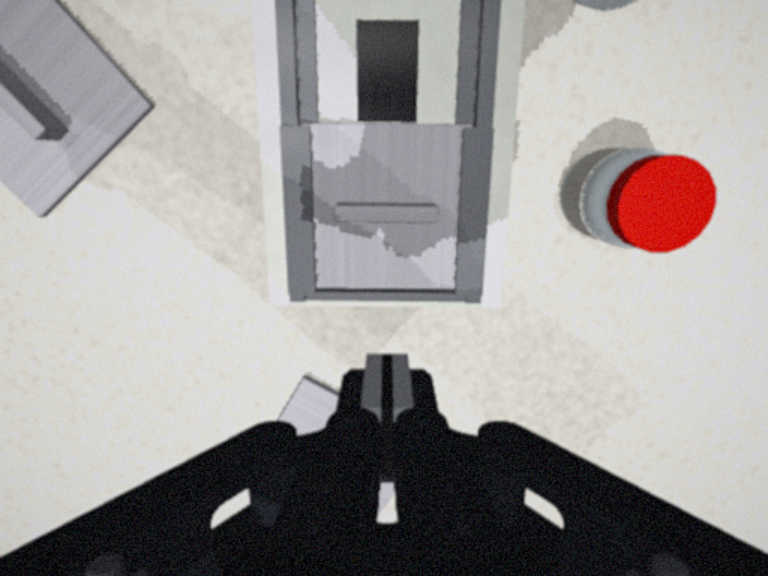

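The tab area at about (388,70) now looks black instead of ribbed grey. I check it more closely from the other cameras before going on.

Run:
```python
from h import *
a=cam("top"); b=cam("scene"); w=cam("wrist")
o=[]
for c,(x0,y0,x1,y1) in ((a,(255,150,365,220)),(b,(165,180,275,250)),(w,(200,0,310,70))):
    o.append(cv2.resize(cv2.convertScaleAbs(c["image"][y0:y1,x0:x1],alpha=2.0),(600//2*1,191),interpolation=cv2.INTER_CUBIC))
cv2.imwrite("pics/g.png",cv2.resize(np.vstack(o),None,fx=1.04,fy=1.04))
```

```text
(no output)
```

View pics/g.png

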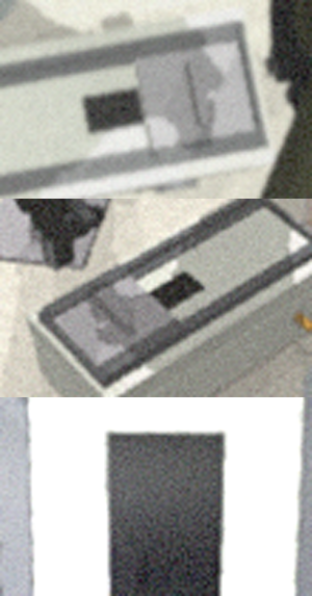

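All three views show no step left at the tab, and the tip stopped at z = 88.15, which matches flush. Next I push the rib from behind.

Run:
```python
from h import *
p=np.load("pose2.npy")
W=lambda y,z:p2w(p,[(0,y,z)])[0]
env.move_linear(W(-112,125),vel=100)
h0=env.move_linear(W(-112,103),vel=40,f_stop=8); print(h0,state()["tool_pos"])
if not h0:
    h=env.move_linear(W(-50,103),vel=30,f_stop=15); s=state(); print(h,s["tool_pos"],s["wrist_force"])
    if not h:
        h=env.move_linear(W(26,103),vel=35,f_stop=15); s=state(); print(h,s["tool_pos"],s["wrist_force"])
c=cam("wrist"); cv2.imwrite("pics/h.png",cv2.resize(cv2.convertScaleAbs(c["image"],alpha=1.4),None,fx=1.5,fy=1.5))
c=cam("top"); cv2.imwrite("pics/h2.png",cv2.resize(cv2.convertScaleAbs(c["image"][140:240,215:365],alpha=1.7),None,fx=5,fy=5))
print(state()["time"],p2w(p,[(0,26,103)]))
```

```text
False [ 574.23983213 -206.71483505  102.98818606]
False [ 560.90410701 -146.14384122  103.00850033] [-0.44178933 -0.18133254  0.31233799]
False [544.56356263 -71.93310076 102.99168606] [ 0.36803909 -0.330781   -0.73721104]
17.125 [[544.57552033 -71.87144355 103.        ]]
```

View pics/h.png

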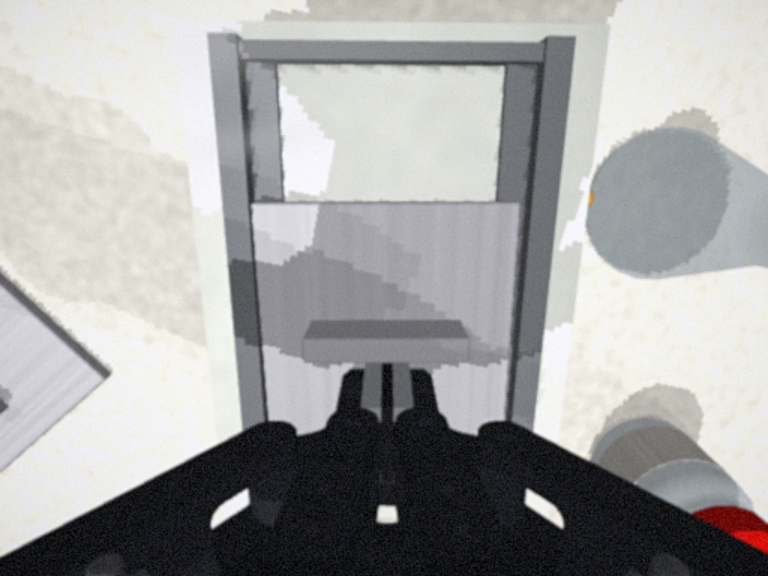

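View pics/h2.png

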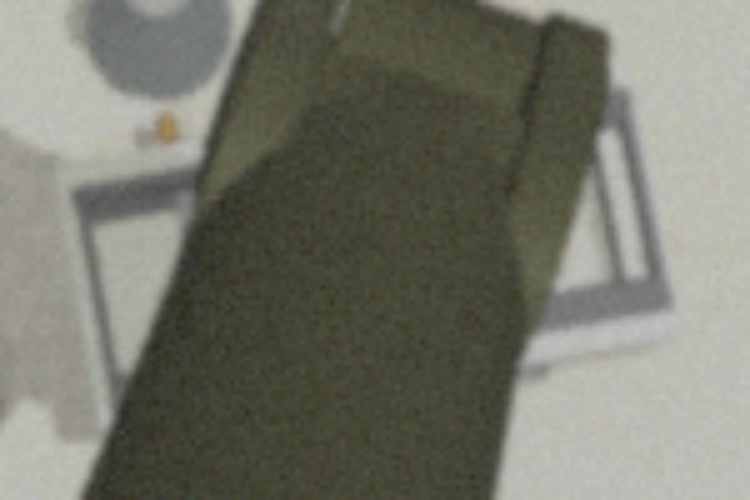

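The cover slid square in its guides: its front edge is at row 203 with the end stop at row 60, and the rib is in front of the finger. I back off and check.

Run:
```python
from h import *
p=np.load("pose2.npy")
W=lambda y,z:p2w(p,[(0,y,z)])[0]
env.move_linear(W(10,103),vel=60)
env.move_linear(W(10,180),vel=120)
env.move_linear(W(-60,290),vel=150)
env.wait(.3)
c=cam("wrist"); cv2.imwrite("pics/i.png",wire(c,p,ycov=40,tab=10,s=1.5))
for y in (0,20,30,40): print(y,proj(c,p2w(p,[(-25,y-4,115),(25,y-4,115)])).round(1).tolist())
print(state()["time"],state()["wrist_force"])
c=cam("scene"); cv2.imwrite("pics/i2.png",wire(c,p,ycov=40,tab=10,s=5,box=(165,170,315,290)))
```

```text
0 [[232.6, 118.9], [283.8, 119.0]]
20 [[232.1, 97.5], [284.3, 97.5]]
30 [[231.9, 86.5], [284.6, 86.5]]
40 [[231.7, 75.3], [284.8, 75.3]]
19.7 [ 0.30839254 -0.46445629  0.80473238]
```

View pics/i.png

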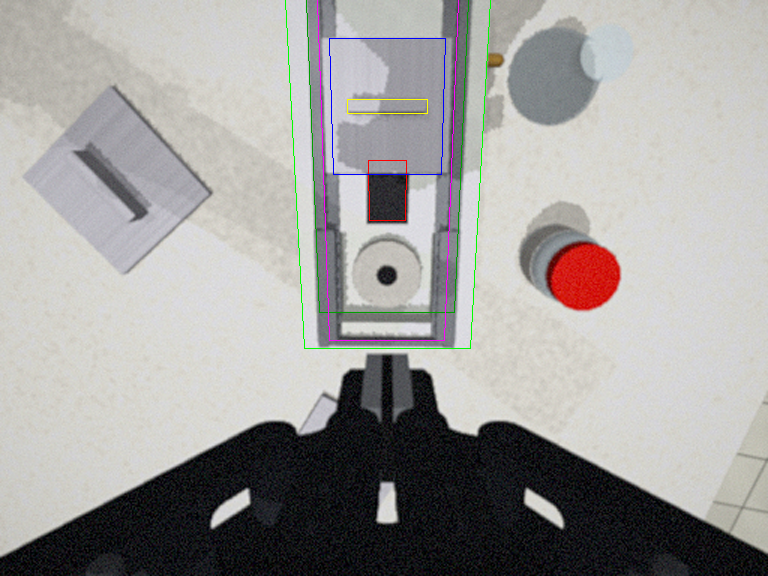

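View pics/i2.png

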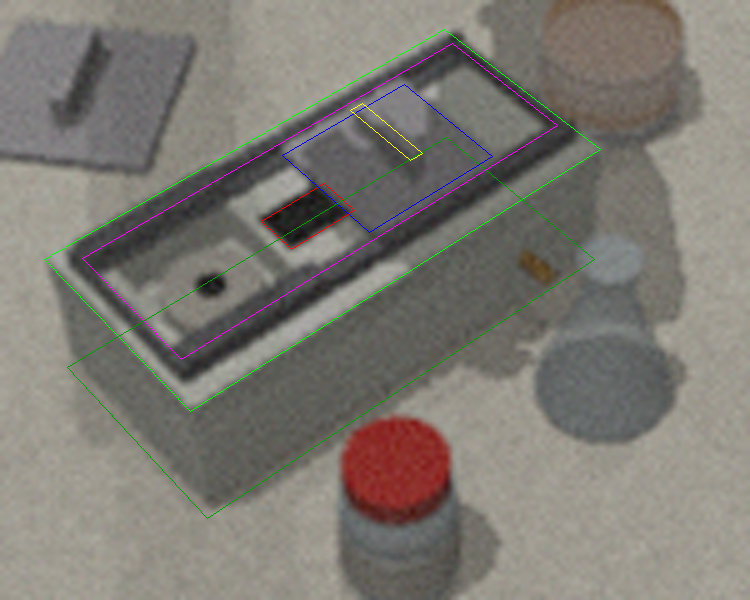

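The overlay puts the cover flat at pump y ≈ 40. The filter shows at (387,270), nothing was disturbed, and the arm is clear. I hand the job in.

```bash
python3 -c "
from workcell import order
order.finish_job()"
```

```text
the job is handed in; nothing more can be done
```

I pressed the snap tab flush, then pushed the cover by its rib along the guides onto the parking deck. I handed the job in at about 20 s of the 48 s allowed; no verdict is reported.

**Final checks:**
- **Cover:** it lies flat and square between the guides at pump y ≈ +40 mm, read from the overlay drawn for that position in the wrist view. The filter is uncovered.
- **Tab:** no step is visible. The fingertip stopped at z = 88.15 mm against the 88 mm deck, so it should be flush. It turned plain black once pressed, so that stop height is my main evidence.
- **Surroundings:** the flask, jar and dishes looked unmoved in the before and after pictures. I did not measure their positions.
- **Arm:** the gripper is clear of everything, and the wrist force was within about 1 N of zero.

**Disagreements:** the first fit from the top and scene cameras put the heights 7 mm too low. The wrist-camera fit agreed to within 3 mm, so I used that one.

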